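Repack a returned follow focus kit into its case inserts

TASK

This camera kit has come back from a hire: put the follow focus, the long support rod, the short support rod and the viewfinder eyepiece each into the case insert whose pocket is made for it, fully seated in the pocket, with the follow focus and the eyepiece upright as they stand now. Set each piece down in its pocket rather than dropping it, and leave the tape measure where it stands.

Things in the scene. Friction and masses are not known exactly. Their poses are not given: they have to be found in the camera images.
- long_rod: The longer of the two black steel support rods, lying flat on the cart top: 15 mm diameter, 150 mm long. Origin on its axis at mid-length (7.5 mm above the cart top at the start); y runs along the rod. Both ends alike, either way round is right. It can roll.
- short_rod: The shorter of the two black steel support rods, lying flat on the cart top: 15 mm diameter, 100 mm long. Origin on its axis at mid-length (7.5 mm above the cart top at the start); y runs along the rod. Both ends alike, either way round is right. It can roll.
- follow_focus: Gray aluminium follow focus on its rod clamp, 92 mm high. Origin mid-underside, z up. Clamp 34 (x) x 90 (y) x 26 mm. On it a gearbox to grip: 40 (x) x 44 (y), centred y=+6, 26 to 82 mm up. Beside it at y=+42 to +56 a 64 mm hand wheel with white disc, axle along y, 60 mm up; across from it, at y=-40, 58 mm up, a 43 mm black gear. About 0.4 kg. Either way round fits.
- eyepiece: Brass viewfinder eyepiece standing upright on its flange, black rubber eyecup with glass on top. 66 mm high; flange 50 mm diameter, 8 mm high; plain barrel 40 mm diameter from 8 to 54 mm up (fine ribs low on it), eyecup 38 mm above that. Origin mid-underside, z up; round, its yaw does not matter.
- long_rod_insert: Fixed black case insert, white pocket floor 5 mm and rim 22 mm above the cart top. Origin mid-underside, under the pocket's middle; z up. 190 mm long (y), 90 wide (x). Slot along y for the long rod: 166 x 31 mm. No walls over the middle 60 mm of length (finger room). The slot's floor slopes to a shallow valley that centres the rod: seated axis 13 mm above the cart top.
- short_rod_insert: Fixed black case insert, white pocket floor 5 mm and rim 22 mm above the cart top. Origin mid-underside, under the pocket's middle; z up. 140 mm long (y), 90 wide (x). Slot along y for the short rod: 116 x 31 mm. No walls over the middle 60 mm of length (finger room). The slot's floor slopes to a shallow valley that centres the rod: seated axis 13 mm above the cart top.
- follow_focus_insert: Fixed black case insert, white pocket floor 5 mm and rim 22 mm above the cart top. Origin mid-underside, under the pocket's middle; z up. 90 mm wide (x), 140 long (y), with a rectangular pocket 50 (x) by 106 mm (y) for the follow focus's clamp block, either way round.
- eyepiece_insert: Fixed black case insert, white pocket floor 5 mm and rim 22 mm above the cart top. Origin mid-underside, under the pocket's middle; z up. 90 (x) by 100 mm (y), with a round pocket of 66 mm diameter for the eyepiece's flange.
- tape_measure: Yellow plastic tape measure standing among the kit, not part of the job: 38 mm (x) by 70 mm (y), 62 mm high. Origin at the middle of its underside, z up.

How it is judged:
By the outcome, as a careful person would: the job done as asked, in the order asked, and still so for the second after the job is handed in, with the robot touching nothing.
It also fails if it takes over 96 s, if anything falls off the work surface, if the arm or the gripper's body presses on something with over 40 N, if the wrist force passes 120 N, or if a joint passes its speed limit or range.

ROBOT

A 7-joint arm with a two-finger parallel gripper is mounted at the origin on the work surface. World frame = base frame: x ahead of the robot, y to its left, z up, the work surface at z = 0. Lengths are in m, angles in rad, forces in N, time in s.
With the tool pointing down it reaches from about 0.35 to 0.9 m from the base axis. Payload 7.2 kg.
Tool frame: the origin (TCP) lies at the centre of the arm's flange, where the gripper is bolted on; the fingertips stand 173 mm ahead of it and the grasp point (between the pads) lies r.grasp_offset ahead of it (r.grasp_offset is the distance from the TCP to the grasp point, in m); z points along the fingers, y is the line along which they close (so a half turn about z gives the same grasp; the last joint's range is limited). The gripper opens to 85 mm and grips with 20 to 120 N. Pads are 22 mm wide; open, the fingers measure 114 mm over their backs; the gripper's body (76 mm by 85 mm) begins 54 mm behind the grasp point. The pads swing forward as they close: fully open they stand 13 mm farther back than shut.
Start: joints at [1.255, 0.411, -0.013, 1.596, 0.006, 1.134, -0.082], TCP at [0.153, -0.606, 0.405] pointing down, gripper open.
Joint ranges: [-2.95, 2.95], [-0.29, 1.99], [-1.47, 1.44], [0.14, 2.54], [-1.03, 4.17], [0.13, 1.85], [-2.86, 2.86]. Speed limits (rad/s): [2.39, 2.39, 3.01, 3.01, 3.14, 3.14, 3.14].

INTERFACE

Orientations are given as a unit quaternion [x, y, z, w].
In Python, from rig import r gives the robot as it stands. The module is installed in compiled form; this text tells all that it offers.
- The arm moves only by the shell command python3 -m crank 'ROWS'. ROWS is a JSON object whose one key "moves" holds a list of rows, each a list of 3 entries, a list of its own where there are three numbers: the turn, a rotation vector about the tool's x, y, z in units of 8 degrees (1.0 is 8 degrees), then the shift along the tool's x, y, z in m, then the opening, from 0 (shut) to 1 (fully open). In form: {"moves": [[[ax, ay, az], [x, y, z], hand], ...]}. A call has 1 to 10 rows; each row shifts and turns the commanded pose from where the row before left it, along the tool's axes as they then stand; what a row does not reach is not made up. A row lasts 1/10 s, in which the tool goes at most 50 mm and 8.59 degrees, less where a joint would pass 70% of its speed; a pose out of reach is approached as far as the arm can. A call is refused whole if a number of a shift passes 0.05 or a number of a turn 1, either way. A call with a gripper value outside its range is refused whole. The fingers move at their own pace and stop on an object; the grip force is fixed at half the most. Time passes only in rows, so rows that do not move let the fingers close. It gives the time, the measured TCP pose, the force, the opening and the grip force at its end, in the units of the state.
- r.sense(): the state, without advancing time (a new reading comes with each control period).
- r.capture(name): name is "scene" or "top" or "wrist"; returns a dict with "img" (480x640x3 uint8, blue, green, red), "fx", "fy", "cx", "cy" (pixels), "R" (3x3) and "t" (3): a world point X has camera coordinates R X + t. Camera axes: x right, y down, z forward; pixel columns grow to the right and rows downward; lengths in m; the calibration is good to about 2 mm. A picture is of the moment at which its call begins. There is no depth.
- r.hand_in(): hands the job in; it is judged then, once.
The state is a dict: "clock": time; "qpos": joint angles; "dq": joint speeds; "joint_efforts": joint torques, N m; "eef_pos": TCP position; "eef_rot": TCP orientation; "force": force on the tool from outside, world axes, zero at the start; "moment": the same for the moment, N m; "finger_gap": opening from 0.0 (shut) to 1.0 (fully open); "grasp_force": force on a finger pad.
Only numpy, scipy, OpenCV 4.12 (cv2) and the standard library are available. Lean on these libraries where they do the work, as an engineer would, in place of code of your own. Each camera call takes 0.05 s, during which the arm holds its last target. There are 200 camera calls.

## Working session

There is one attempt and no reset: what is moved stays moved. The work goes in short steps, Python scripts to look and compute and a shell command to move; the robot and the scene stay as the last step left them, time stands still between calls to the robot, and variables do not carry over. Pictures are saved under pics/ and viewed, at most 18 in all, crops included, and the job is handed in when it is done.

```bash
mkdir -p pics
python3 - <<'E'
from rig import r
import cv2
print(r.grasp_offset); s=r.sense(); print(s)
for n in("scene","top"):
    c=r.capture(n); cv2.imwrite(f"pics/{n}0.png",c["img"]); print(n,c["fx"],c["cx"],c["cy"],c["R"],c["t"])
E
```

```text
0.1547
{'clock': 0.0, 'qpos': array([ 1.25478691,  0.4119177 , -0.01272837,  1.59706809,  0.00560861,
        1.13426993, -0.08225902]), 'dq': array([-0.00165831, -0.00106252, -0.00053537, -0.00160217, -0.00121398,
       -0.00071111, -0.00185025]), 'joint_efforts': array([-7.33236830e-04, -6.00632215e+01,  6.82302564e-01, -2.99409896e+01,
        1.37953475e-02,  1.08326651e-02,  7.64413198e-05]), 'eef_pos': array([ 0.15323273, -0.60569956,  0.40383181]), 'eef_rot': array([ 9.92334265e-01,  1.23580114e-01, -1.58175016e-04, -7.98153288e-04]), 'force': array([-1.18481589,  0.52273586,  0.21394672]), 'moment': array([-0.02638665, -0.02543703, -0.02618037]), 'grasp_force': 0.0, 'finger_gap': 1.0014853452425325}
scene 563.8703208553687 319.5042249007766 245.2832908167997 [[-0.81583152  0.5782539   0.00643059]
 [ 0.38224073  0.54756342 -0.74435631]
 [-0.4339481  -0.60481131 -0.6677517 ]] [ 0.42353757 -0.17334153  1.28758108]
top 482.9688937045987 322.5614483422975 247.1635686164905 [[-0.00767477 -0.99974669  0.02115779]
 [-0.99043076  0.0046842  -0.13793102]
 [ 0.13779697 -0.02201391 -0.99021583]] [-8.50800632e-04  5.17241826e-01  1.03744693e+00]
```

View pics/scene0.png

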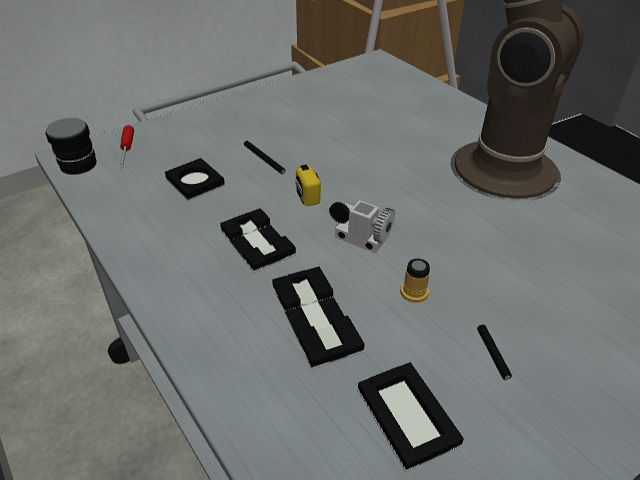

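View pics/top0.png

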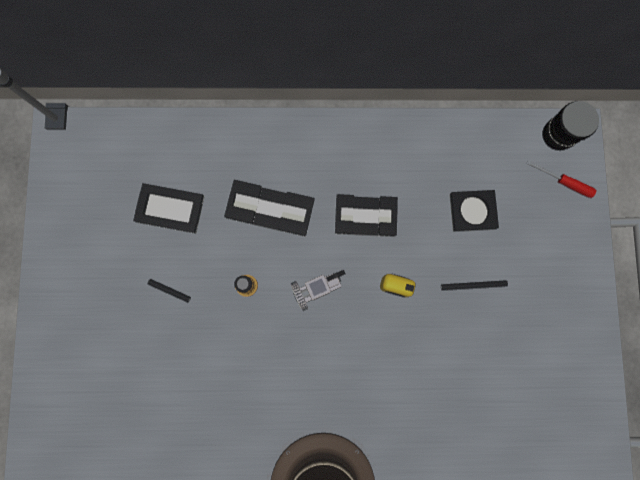

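The scene view shows the four inserts in a row, with follow focus, eyepiece, tape and both rods nearer the robot. In the top view:

- **Inserts:** follow focus (168,208), long rod (269,208), short rod (366,215), eyepiece (474,211).
- **Pieces:** short rod (169,290), eyepiece (245,285), follow focus (317,288), tape (398,286), long rod (474,286).

```bash
cat > h.py <<'E'
import numpy as np, cv2
from rig import r
from scipy.spatial.transform import Rotation as Ro
def ray(c,uv,z):
    uv=np.atleast_2d(np.asarray(uv,float)); d=np.c_[(uv[:,0]-c["cx"])/c["fx"],(uv[:,1]-c["cy"])/c["fy"],np.ones(len(uv))]@c["R"]
    o=-c["R"].T@c["t"]; return (o+d*((z-o[2])/d[:,2])[:,None])[:,:2]
def proj(c,X):
    p=np.atleast_2d(X)@c["R"].T+c["t"]; return np.c_[p[:,0]/p[:,2]*c["fx"]+c["cx"],p[:,1]/p[:,2]*c["fy"]+c["cy"]]
def rect(P):
    """metric min-area rect: centre, long, short, yaw(deg) of the long side from world +y"""
    (x,y),(w,h),a=cv2.minAreaRect((P*1000).astype(np.float32))
    if w<h: w,h,a=h,w,a+90
    return np.round([x,y,w,h,(a-90+90)%180-90],1)
def cs(m,amin=30):
    k,_=cv2.findContours(m.astype(np.uint8),cv2.RETR_EXTERNAL,cv2.CHAIN_APPROX_NONE)
    return [q[:,0,:] for q in k if cv2.contourArea(q)>amin]
E
python3 - <<'E'
from h import *
c=r.capture("top"); im=c["img"].astype(int); hs=cv2.cvtColor(c["img"],cv2.COLOR_BGR2HSV)
roi=np.zeros(im.shape[:2],bool); roi[170:325,120:530]=1
for nm,m in(("dark",(im.max(2)<75)&roi),("white",(im.min(2)>180)&roi),("yel",(hs[...,1]>120)&(hs[...,2]>100)&roi)):
    for q in cs(m):
        print(nm,q.mean(0).round(),*[rect(ray(c,q,z)).tolist() for z in (.0,.0075,.022)])
cr=c["img"][255:320,220:430]; cv2.imwrite("pics/topc.png",cv2.resize(cr,None,fx=3.8,fy=3.8,interpolation=cv2.INTER_CUBIC))
E
```

```text
dark [474. 285.] [433.6, -350.6, 153.2, 13.9, 3.2] [433.2, -348.1, 152.1, 13.8, 3.2] [432.3, -343.2, 150.1, 13.6, 3.2]
dark [169. 290.] [425.9, 342.9, 103.0, 13.9, -24.5] [425.6, 340.7, 102.3, 13.8, -24.5] [424.8, 336.5, 100.9, 13.6, -24.5]
dark [243. 284.] [438.9, 176.0, 38.8, 38.0, -44.6] [438.4, 175.0, 38.5, 37.7, -44.6] [437.5, 172.9, 38.0, 37.2, -44.6]
dark [336. 276.] [453.3, -35.4, 42.0, 19.1, 22.8] [452.7, -35.0, 41.7, 19.0, 22.8] [451.6, -34.3, 41.2, 18.8, 22.8]
dark [366. 215.] [598.0, -106.4, 142.7, 93.2, -2.9] [596.4, -105.6, 141.7, 92.6, -2.9] [593.4, -103.9, 139.8, 91.3, -2.9]
dark [474. 210.] [608.3, -359.0, 107.5, 93.5, 2.6] [606.7, -356.4, 106.8, 92.8, 2.6] [603.5, -351.4, 105.3, 91.6, 2.6]
dark [169. 208.] [616.1, 350.1, 147.7, 92.2, -10.9] [614.5, 347.9, 146.7, 91.5, -10.9] [611.2, 343.5, 144.8, 90.3, -10.9]
dark [269. 208.] [616.2, 118.4, 194.2, 92.8, -13.4] [614.5, 117.7, 192.8, 92.2, -13.4] [611.2, 116.4, 190.3, 90.9, -13.4]
yel [250. 287.] [433.8, 163.2, 46.3, 35.7, 67.1] [433.4, 162.2, 46.0, 35.4, 67.1] [432.5, 160.3, 45.4, 35.0, 67.1]
yel [400. 285.] [434.8, -177.5, 71.7, 38.7, -16.3] [434.3, -176.2, 71.2, 38.5, -16.3] [433.5, -173.6, 70.3, 38.0, -16.3]
```

View pics/topc.png

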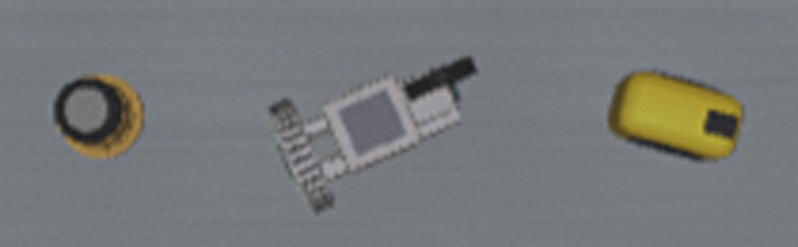

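Crop: the follow focus gearbox top is at about (317.6,285.8) in the full image, wheel towards lower-left, yaw ≈ +22°. The eyepiece glass is at about (244,284). Next I'll level the tool to zero yaw and look with the wrist camera.

```bash
cat >> h.py <<'E'
def to(x,y,z,yaw,s=None):
    """turn (units of 8 deg) then shift in tool axes (after the turn)"""
    s=s or r.sense(); R0=Ro.from_quat(s["eef_rot"]); a=np.radians(yaw); c,n=np.cos(a),np.sin(a)
    R1=Ro.from_matrix([[c,n,0],[n,-c,0],[0,0,-1]])
    t=np.degrees((R0.inv()*R1).as_rotvec())/8; d=R1.inv().apply(np.array([x,y,z])-s["eef_pos"])
    print("turn",t.round(2),"shift",d.round(4),"clock",round(float(s["clock"]),2),"pos",s["eef_pos"].round(4),"gap",round(float(s["finger_gap"]),3))
def bx(yaw): # tool yaw in world
    pass
E
python3 - <<'E'
from h import *
c=r.capture("wrist"); s=r.sense(); R=Ro.from_quat(s["eef_rot"]).as_matrix()
print("cam in tool",R.T@(-c["R"].T@c["t"]-s["eef_pos"]),(c["R"]@R).round(3),c["fx"],c["cx"],c["cy"])
to(.5,-.35,.40,0)
E
```

```text
cam in tool [ 0.0783749  -0.00044486  0.03026347] [[ 0.     1.     0.001]
 [-0.953  0.001 -0.303]
 [-0.303 -0.     0.953]] 403.50110019427734 318.04888245594503 244.2805241571395
turn [-0.01  0.    1.78] shift [ 0.3467 -0.2558  0.0042] clock 0.2 pos [ 0.1533 -0.6058  0.4042] gap 1.0
```

```bash
python3 -m crank '{"moves":[[[0,0,0.9],[0,0,0],1],[[0,0,0.88],[0,0,0],1],[[0,0,0],[0.045,-0.04,0],1],[[0,0,0],[0.05,-0.045,0],1],[[0,0,0],[0.05,-0.045,0],1],[[0,0,0],[0.05,-0.045,0],1],[[0,0,0],[0.05,-0.045,0],1],[[0,0,0],[0.05,-0.045,0],1],[[0,0,0],[0.05,-0.045,0],1],[[0,0,0],[0.05,-0.045,0],1]]}'; python3 -m crank '{"moves":[[[0,0,0],[0,0,0],1],[[0,0,0],[0,0,0],1]]}'
python3 - <<'E'
from h import *
to(.55,-.25,.40,0); c=r.capture("wrist"); cv2.imwrite("pics/w1.png",c["img"])
np.save("w1.npy",c,allow_pickle=True)
E
```

```text
clock: 1.2
eef_pos: [0.4521, -0.3372, 0.4048]
eef_rot: [1.0, -0.0, 0.0, 0.0]
force: [0.8, -0.7, 0.1]
finger_gap: 1.0
grasp_force: 0.0
clock: 1.4
eef_pos: [0.4519, -0.3376, 0.4044]
eef_rot: [1.0, 0.001, -0.0, -0.0]
force: [-0.8, -0.2, -0.6]
finger_gap: 1.0
grasp_force: 0.0
turn [-0.    0.    0.02] shift [ 0.0981 -0.0876  0.0044] clock 1.4 pos [ 0.4519 -0.3376  0.4044] gap 1.0
```

View pics/w1.png

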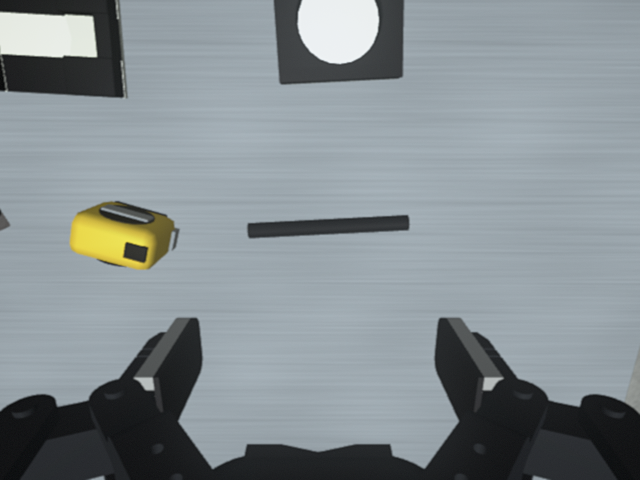

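The wrist view shows the long rod at (328,227), the tape at (122,236), and part of the eyepiece insert at (340,20). I'll move forward and left to cover the inserts.

```bash
python3 -m crank '{"moves":[[[0,0,0],[0.03,-0.025,0],1],[[0,0,0],[0.03,-0.025,0],1],[[0,0,0],[0.03,-0.025,0],1],[[0,0,0],[0.02,-0.02,0],1],[[0,0,0],[0,0,0],1],[[0,0,0],[0,0,0],1]]}' | head -2
python3 - <<'E'
from h import *
to(.58,.22,.40,0); c=r.capture("wrist"); cv2.imwrite("pics/w2.png",c["img"])
np.save("w2.npy",c,allow_pickle=True)
E
python3 -m crank '{"moves":[[[0,0,0],[0,-0.03,0],1],[[0,0,0],[0,-0.035,0],1],[[0,0,0],[0,-0.035,0],1],[[0,0,0],[0,-0.035,0],1],[[0,0,0],[0,-0.035,0],1],[[0,0,0],[0,-0.035,0],1],[[0,0,0],[0,-0.035,0],1],[[0,0,0],[0,-0.035,0],1],[[0,0,0],[0,-0.035,0],1],[[0,0,0],[0,-0.035,0],1]]}' | head -2
python3 -m crank '{"moves":[[[0,0,0],[0,-0.03,0],1],[[0,0,0],[0,-0.03,0],1],[[0,0,0],[0,-0.03,0],1],[[0,0,0],[0,-0.03,0],1],[[0,0,0],[0,0,0],1],[[0,0,0],[0,0,0],1]]}' | head -2
python3 - <<'E'
from h import *
to(.58,.22,.40,0); c=r.capture("wrist"); cv2.imwrite("pics/w3.png",c["img"])
np.save("w3.npy",c,allow_pickle=True)
for k in (1,2,3):
    c=np.load(f"w{k}.npy",allow_pickle=True).item(); im=c["img"].astype(int)
    for nm,m,zs in(("dark",im.max(2)<90,(.0075,.022)),("white",im.min(2)>215,(.005,))):
        m[330:]=0
        for q in cs(m,300):
            P=q[:,0].min()<2 or q[:,1].min()<2 or q[:,0].max()>637
            print(k,nm,"CUT" if P else "",q.mean(0).round(),*[rect(ray(c,q,z)).tolist() for z in zs])
E
```

```text
clock: 2.05
eef_pos: [0.5604, -0.2451, 0.4043]
turn [ 0.    0.01 -0.01] shift [ 0.0196 -0.4651  0.0043] clock 2.05 pos [ 0.5604 -0.2451  0.4043] gap 0.993
clock: 3.1
eef_pos: [0.5612, 0.0998, 0.4049]
clock: 3.7
eef_pos: [0.5618, 0.2196, 0.4045]
turn [ 0.01  0.   -0.02] shift [ 0.0182 -0.0004  0.0045] clock 3.7 pos [0.5618 0.2196 0.4045] gap 1.002
1 dark  [328. 226.] [431.5, -345.7, 151.2, 14.0, 3.2] [435.4, -345.3, 145.2, 13.5, 3.2]
1 dark  [130. 214.] [441.8, -163.5, 61.1, 18.9, -14.8] [445.3, -170.4, 58.7, 18.1, -14.8]
1 dark CUT [338.  45.] [590.0, -353.8, 103.1, 62.3, 2.9] [587.6, -353.2, 99.0, 59.9, 2.9]
1 dark CUT [63. 44.] [584.1, -120.6, 106.2, 73.2, -2.9] [582.0, -129.1, 102.0, 70.3, -2.9]
1 white CUT [47. 35.] [592.9, -111.6, 78.8, 30.8, -1.9]
1 white CUT [338.  26.] [596.3, -352.2, 64.7, 45.8, 0.2]
2 dark  [399. 326.] [437.0, -327.7, 111.5, 12.5, -0.1] [445.0, -324.4, 107.1, 12.0, -0.1]
2 dark CUT [  9. 171.] [587.8, 33.7, 95.2, 17.8, 76.5] [589.8, 22.7, 91.4, 17.1, 76.5]
2 dark  [186. 169.] [590.3, -123.2, 98.7, 92.4, -2.8] [592.2, -128.0, 94.8, 88.7, -2.8]
2 dark  [ 98. 165.] [594.1, -48.2, 92.7, 47.9, 87.1] [595.8, -56.0, 89.1, 46.0, 87.1]
2 dark  [443. 155.] [602.1, -355.6, 105.7, 92.3, 2.8] [603.6, -351.2, 101.5, 88.7, 2.8]
2 white  [154. 169.] [592.7, -99.3, 114.5, 31.8, -2.8]
2 white  [440. 156.] [603.1, -354.1, 63.5, 63.0, -64.9]
3 dark  [177. 323.] [441.5, 366.0, 48.6, 17.0, -0.1] [449.3, 360.2, 46.7, 16.3, -0.1]
3 dark CUT [618. 171.] [594.5, -55.2, 94.4, 49.4, -89.0] [596.3, -44.3, 90.6, 47.4, -89.0]
3 dark  [168. 149.] [609.4, 351.6, 147.7, 92.9, -11.0] [610.6, 346.4, 141.9, 89.2, -11.0]
3 dark  [436. 149.] [609.8, 114.2, 197.8, 92.6, -13.3] [611.0, 118.4, 190.0, 89.0, -13.3]
3 white CUT [632. 170.] [594.3, -67.2, 29.3, 17.0, 87.3]
3 white  [172. 151.] [610.0, 349.5, 102.1, 48.6, -10.8]
3 white  [435. 151.] [610.4, 116.4, 166.7, 30.5, -13.2]
```

View pics/w3.png

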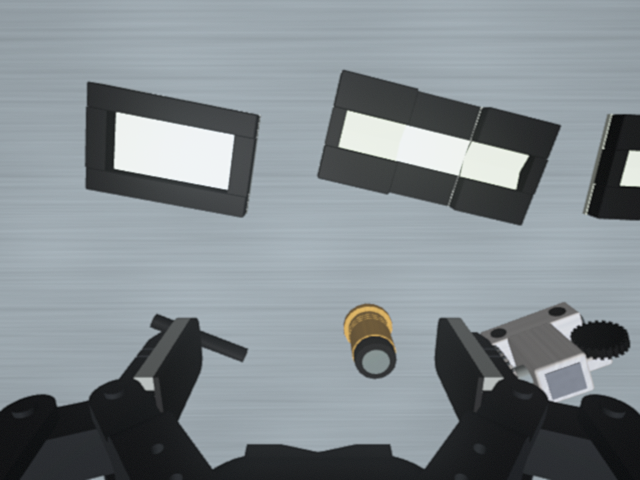

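The third wrist view shows the follow focus insert at (172,151), the long-rod insert at (435,151), the eyepiece at (372,340), and the follow focus gearbox-top panel at about (568,382).

Run:
```python
from h import *
c=np.load("w3.npy",allow_pickle=True).item()
print("FF w3",ray(c,[[568,382],[541,375],[579,362],[592,393]],.082)*1000)
t=r.capture("top")
print("FF top",ray(t,[[317.6,285.8]],.082)*1000,"eye top",ray(t,[[243.7,284]],.066)*1000,"eye w3",ray(c,[[376,362]],.066)*1000)
# gray body silhouette in w3: clamp holes, eyepiece flange
hs=cv2.cvtColor(t["img"],cv2.COLOR_BGR2HSV)
```

```text
FF w3 [[423.4330528    6.80695705]
 [430.47522062  31.02021015]
 [443.1560542    1.24558249]
 [412.22466054 -15.96540692]]
FF top [[428.86173947   8.02338828]] eye top [[434.63821805 165.16532896]] eye w3 [[432.79366943 168.8558991 ]]
```

```bash
python3 -m crank '{"moves":[[[0,0,0],[-0.015,0.03,0],1],[[0,0,0],[-0.02,0.03,0],1],[[0,0,0],[-0.02,0.03,0],1],[[0,0,0],[-0.02,0.03,0],1],[[0,0,0],[-0.02,0.03,0],1],[[0,0,0],[-0.02,0.03,0],1],[[0,0,0],[-0.02,0.032,0],1],[[0,0,-0.8],[0,0,0],1],[[0,0,-0.8],[0,0,0],1],[[0,0,-0.8],[0,0,0],1]]}' | head -2
python3 -m crank '{"moves":[[[0,0,-1],[0,0,0],1],[[0,0,-1],[0,0,0],1],[[0,0,-1],[0,0,0],1],[[0,0,-1],[0,0,0],1],[[0,0,-1],[0,0,0],1],[[0,0,-1],[0,0,0],1],[[0,0,-1],[0,0,0],1],[[0,0,-1],[0,0,0],1],[[0,0,-1],[0,0,0],1],[[0,0,-1],[0,0,0],1]]}' | head -3
python3 -m crank '{"moves":[[[0,0,-0.8],[0,0,0],1],[[0,0,-0.8],[0,0,0],1],[[0,0,0],[0,0,0],1]]}' | head -3
python3 - <<'E'
from h import *
to(.426,.0075,.40,112); c=r.capture("wrist"); cv2.imwrite("pics/w4.png",c["img"]); print(r.sense()["qpos"].round(2))
np.save("w4.npy",c,allow_pickle=True)
E
```

```text
clock: 4.8
eef_pos: [0.4257, 0.0072, 0.4051]
clock: 5.8
eef_pos: [0.4259, 0.0075, 0.4049]
eef_rot: [0.647, 0.762, -0.0, 0.0]
clock: 6.1
eef_pos: [0.4259, 0.0077, 0.4048]
eef_rot: [0.56, 0.828, -0.0, 0.0]
turn [ 0.    0.01 -0.02] shift [-0.0002 -0.      0.0048] clock 6.1 pos [0.4259 0.0077 0.4048] gap 0.997
[ 0.26  0.09 -0.41  2.03  0.04  1.03  0.2 ]
```

View pics/w4.png

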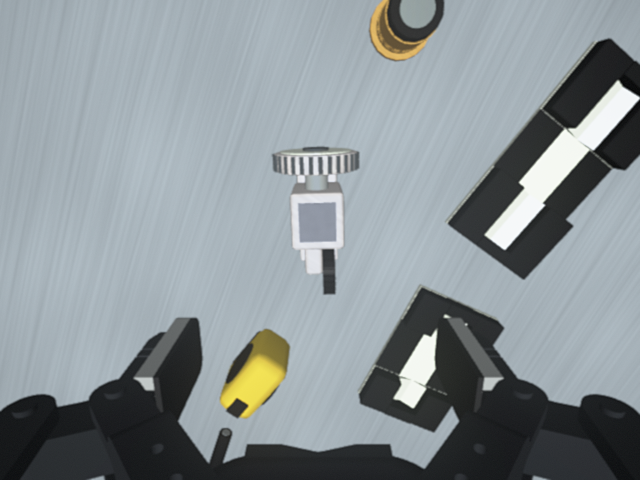

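The follow focus sits upright in the picture: panel centre ≈ (318,222), wheel at the top, nearly aligned with the tool. I'll measure the panel and wheel.

Run:
```python
from h import *
c=np.load("w4.npy",allow_pickle=True).item(); im=c["img"].astype(int)
print(im[222,318],im[222,296],im[150:152,250])
p=np.abs(im-im[222,318]).max(2)<22; p[:190]=0;p[260:]=0;p[:,:285]=0;p[:,350:]=0
for q in cs(p,300): print("panel",q.mean(0),rect(ray(c,q,.082)),ray(c,[q.mean(0)],.082)*1000)
w=(im.min(2)>190); w[:188]=0;w[252:]=0;w[:,:280]=0;w[:,350:]=0
for q in cs(w,100): print("white",q.min(0),q.max(0),rect(ray(c,q,.082)))
```

```text
[165 152 146] [237 232 230] [[184 177 165]
 [184 176 166]]
panel [317.04861111 221.90972222] [425.4   9.7  29.4  27.   22.6] [[425.40929845   9.89832268]]
white [291 193] [343 251] [425.8   9.3  44.8  38.7  22.6]
```

```bash
python3 -m crank '{"moves":[[[0,0,-0.07],[0.002,0,0.04],1],[[0,0,0],[0,0,0.04],1],[[0,0,0],[0,0,0.04],1],[[0,0,0],[0,0,0.04],1],[[0,0,0],[0,0,0.02],1],[[0,0,0],[0,0,0.012],1],[[0,0,0],[0,0,0],1]]}' | head -4
python3 - <<'E'
from h import *
to(.4255,.0095,.213,112.6)
E
python3 -m crank '{"moves":[[[0,0,0],[0,0,0],0.6],[[0,0,0],[0,0,0],0.3],[[0,0,0],[0,0,0],0.2],[[0,0,0],[0,0,0],0.2],[[0,0,0],[0,0,0],0.2],[[0,0,0],[0,0,0],0.2],[[0,0,0],[0,0,0],0.2],[[0,0,0],[0,0,0],0.2]]}'
```

```text
clock: 6.85
eef_pos: [0.4252, 0.0107, 0.2117]
eef_rot: [0.556, 0.831, -0.001, -0.001]
force: [-0.2, 0.7, 0.0]
turn [-0.02 -0.   -0.03] shift [-0.0012 -0.0001 -0.0013] clock 6.85 pos [0.4252 0.0107 0.2117] gap 0.996
clock: 7.65
eef_pos: [0.4257, 0.0109, 0.2137]
eef_rot: [0.556, 0.831, 0.0, 0.001]
force: [-2.3, -0.6, 7.4]
finger_gap: 0.462
grasp_force: 60.4
```

```bash
python3 -m crank '{"moves":[[[0,0,0],[0,0,-0.01],0.2],[[0,0,0],[0,0,-0.02],0.2],[[0,0,0],[0,0,-0.03],0.2],[[0,0,0],[0,0,-0.03],0.2],[[0,0,0],[0,0,-0.02],0.2],[[0,0,0],[0,0,0],0.2]]}'
python3 - <<'E'
from h import *
to(.6111,.3534,.323,79.1)
E
```

```text
clock: 8.25
eef_pos: [0.4261, 0.0113, 0.3255]
eef_rot: [0.556, 0.831, 0.001, 0.002]
force: [0.5, 0.3, -4.6]
finger_gap: 0.461
grasp_force: 61.4
turn [0.04 0.01 4.18] shift [0.371  0.117  0.0025] clock 8.25 pos [0.4261 0.0113 0.3255] gap 0.461
```

```bash
python3 -m crank '{"moves":[[[0,0,0.7],[0,0,0],0.2],[[0,0,0.9],[0,0,0],0.2],[[0,0,0.9],[0,0,0],0.2],[[0,0,0.9],[0,0,0],0.2],[[0,0,0.78],[0,0,0],0.2],[[0,0,0],[0.02,0.006,0],0.2],[[0,0,0],[0.03,0.01,0],0.2],[[0,0,0],[0.03,0.01,0],0.2],[[0,0,0],[0.03,0.01,0],0.2],[[0,0,0],[0.03,0.01,0],0.2]]}'|head -3
python3 -m crank '{"moves":[[[0,0,0],[0.03,0.01,0],0.2],[[0,0,0],[0.03,0.01,0],0.2],[[0,0,0],[0.03,0.01,0],0.2],[[0,0,0],[0.03,0.01,0],0.2],[[0,0,0],[0.03,0.01,0],0.2],[[0,0,0],[0.03,0.01,0],0.2],[[0,0,0],[0.03,0.01,0],0.2],[[0,0,0],[0.02,0.001,0],0.2],[[0,0,0],[0,0,0],0.2],[[0,0,0],[0,0,0],0.2]]}'|head -3
python3 - <<'E'
from h import *
to(.6111,.3534,.323,79.1); c=r.capture("wrist"); cv2.imwrite("pics/w5.png",c["img"]); np.save("w5.npy",c,allow_pickle=True)
E
```

```text
clock: 9.25
eef_pos: [0.4971, 0.1407, 0.3212]
eef_rot: [0.771, 0.637, -0.001, -0.0]
clock: 10.25
eef_pos: [0.6098, 0.3524, 0.3203]
eef_rot: [0.771, 0.637, -0.002, -0.0]
turn [-0.02  0.02  0.01] shift [ 0.0013  0.0011 -0.0027] clock 10.25 pos [0.6098 0.3524 0.3203] gap 0.462
```

View pics/w5.png

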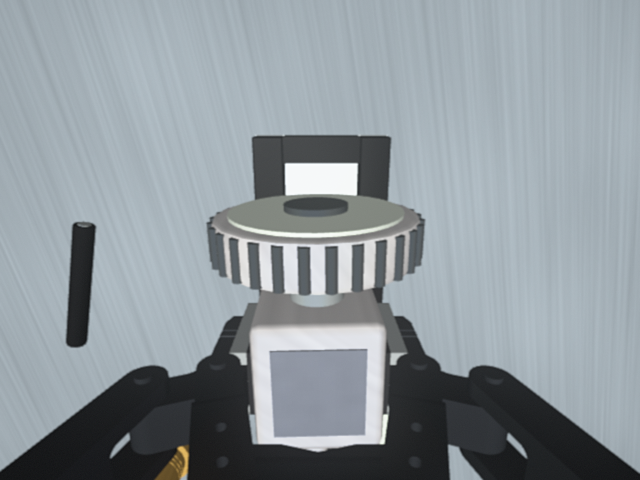

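The held follow focus (panel x ≈ 318) sits over its insert. The pocket's far edge is at row ≈ 163, spanning columns 285–358, and the insert's outer far edge is at row 136.

Run:
```python
from h import *
c=np.load("w5.npy",allow_pickle=True).item()
y=np.array([.189,.982])
e=ray(c,[[321.5,163],[321.5,136.5]],.022); print(e, e[0]-.053*y, e[1]-.070*y)
f=ray(c,[[253,150],[391,150]],.022); print(f, np.linalg.norm(f[0]-f[1]))
d=proj(c,[[.6111,.3534,.16]]);print(d)
```

```text
[[0.62103247 0.39944574]
 [0.6241438  0.41594827]] [0.61101547 0.34739974] [0.6109138  0.34720827]
[[0.57889308 0.41596407]
 [0.66684758 0.3991664 ]] 0.089544162263136
[[320.06327355 336.35691414]]
```

```bash
python3 -m crank '{"moves":[[[0,0,0],[0.001,0.002,0.01],0.2],[[0,0,0],[0,0,0.03],0.2],[[0,0,0],[0,0,0.03],0.2],[[0,0,0],[0,0,0.01],0.2],[[0,0,0],[0,0,0.01],0.2],[[0,0,0],[0,0,0.004],0.2],[[0,0,0],[0,0,0.002],0.2],[[0,0,0],[0,0,0],0.2],[[0,0,0],[0,0,0],0.2]]}'
python3 - <<'E'
from h import *
to(.6121,.3532,.2185,79.1); print(r.sense()["force"])
E
```

```text
clock: 11.2
eef_pos: [0.6129, 0.3531, 0.2278]
eef_rot: [0.771, 0.637, 0.001, 0.0]
force: [-0.8, 0.3, -5.4]
finger_gap: 0.462
grasp_force: 61.1
turn [ 0.01 -0.01 -0.  ] shift [-0.     -0.0008  0.0093] clock 11.2 pos [0.6129 0.3531 0.2278] gap 0.462
[-0.76063201  0.25593771 -5.40000701]
```

Still hanging free at −5.4 N. Lower the rest gently.

```bash
python3 -m crank '{"moves":[[[0,0,0],[0,0,0.003],0.2],[[0,0,0],[0,0,0.002],0.2],[[0,0,0],[0,0,0],0.2]]}'|sed -n '2p;4p'
python3 -m crank '{"moves":[[[0,0,0],[0,0,0.001],0.2],[[0,0,0],[0,0,0.001],0.2],[[0,0,0],[0,0,0],0.2]]}'|sed -n '2p;4p'
python3 -m crank '{"moves":[[[0,0,0],[0,0,0.001],0.2],[[0,0,0],[0,0,0],0.2]]}'|sed -n '2p;4p'
python3 -m crank '{"moves":[[[0,0,0],[0,0,0.001],0.2],[[0,0,0],[0,0,0],0.2]]}'|sed -n '2p;4p'
```

```text
eef_pos: [0.6125, 0.3527, 0.2213]
force: [-0.9, -0.0, -5.3]
eef_pos: [0.6126, 0.3528, 0.2195]
force: [0.1, 0.7, -4.6]
eef_pos: [0.6127, 0.3529, 0.2189]
force: [-0.4, 0.3, -2.8]
eef_pos: [0.6126, 0.353, 0.2189]
force: [-2.8, -1.7, 5.4]
```

```bash
python3 -m crank '{"moves":[[[0,0,0],[0,0,0],0.6],[[0,0,0],[0,0,0],0.8],[[0,0,0],[0,0,0],1],[[0,0,0],[0,0,0],1],[[0,0,0],[0,0,0],1],[[0,0,0],[0,0,-0.02],1],[[0,0,0],[0,0,-0.04],1],[[0,0,0],[0,0,-0.04],1],[[0,0,0],[0,0,-0.04],1],[[0,0,0],[0,0,0],1]]}'
python3 - <<'E'
from h import *
s=r.sense(); c=r.capture("wrist"); cv2.imwrite("pics/w6.png",c["img"]); np.save("w6.npy",c,allow_pickle=True)
to(.4325,-.3465,.36,93.2)
E
```

```text
clock: 13.2
eef_pos: [0.6137, 0.354, 0.3649]
eef_rot: [0.771, 0.637, 0.005, 0.001]
force: [0.9, 0.0, -0.1]
finger_gap: 1.001
grasp_force: 0.0
turn [ 0.04 -0.03 -1.77] shift [-0.6887 -0.2195  0.0016] clock 13.25 pos [0.6132 0.3534 0.3616] gap 0.999
```

View pics/w6.png

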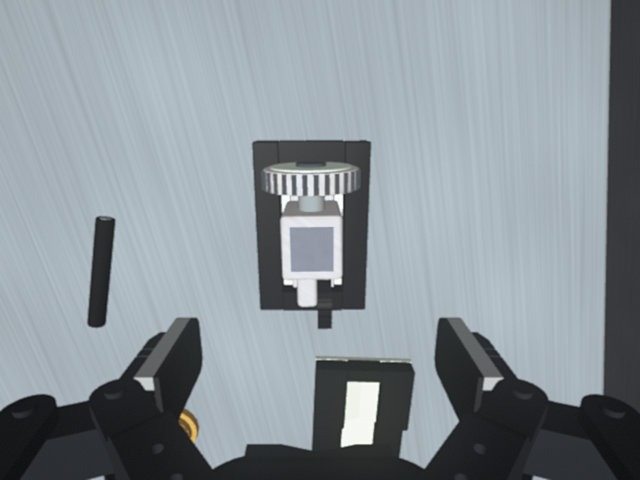

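The follow focus stands upright and centred in its pocket (panel at 312,250, insert centre at column 311). Next is the long rod.

```bash
python3 -m crank '{"moves":[[[0,0,-0.9],[0,0,0],1],[[0,0,-0.87],[0,0,0],1],[[0,0,0],[-0.02,-0.006,0],1],[[0,0,0],[-0.035,-0.011,0],1],[[0,0,0],[-0.035,-0.011,0],1],[[0,0,0],[-0.035,-0.011,0],1],[[0,0,0],[-0.035,-0.011,0],1],[[0,0,0],[-0.035,-0.011,0],1],[[0,0,0],[-0.035,-0.011,0],1],[[0,0,0],[-0.035,-0.011,0],1]]}'|head -2
python3 -m crank '{"moves":[[[0,0,0],[-0.035,-0.011,0],1],[[0,0,0],[-0.035,-0.011,0],1],[[0,0,0],[-0.035,-0.011,0],1],[[0,0,0],[-0.035,-0.011,0],1],[[0,0,0],[-0.035,-0.011,0],1],[[0,0,0],[-0.035,-0.011,0],1],[[0,0,0],[-0.035,-0.011,0],1],[[0,0,0],[-0.035,-0.011,0],1],[[0,0,0],[-0.035,-0.011,0],1],[[0,0,0],[-0.035,-0.011,0],1]]}'|head -2
python3 - <<'E'
from h import *
to(.4325,-.3465,.36,93.2)
E
```

```text
clock: 14.25
eef_pos: [0.5439, 0.082, 0.3565]
clock: 15.25
eef_pos: [0.4537, -0.2734, 0.3567]
turn [-0.01 -0.01  0.  ] shift [-0.0718 -0.0253 -0.0033] clock 15.25 pos [ 0.4537 -0.2734  0.3567] gap 1.0
```

```bash
python3 -m crank '{"moves":[[[0,0,0],[-0.03,-0.01,0],1],[[0,0,0],[-0.02,-0.007,0],1],[[0,0,0],[-0.017,-0.006,0],1],[[0,0,0],[0,0,0],1],[[0,0,0],[0,0,0],1]]}'|head -2
python3 - <<'E'
from h import *
c=r.capture("wrist"); im=c["img"].astype(int); m=im.max(2)<90; m[330:]=0
for q in cs(m,300): print(q.mean(0).round(),rect(ray(c,q,.0075)))
to(.4325,-.3465,.36,93.2)
E
```

```text
clock: 15.75
eef_pos: [0.4354, -0.3398, 0.3568]
[525. 242.] [ 608.5 -355.2  106.9  100.7    2.8]
[312. 219.] [ 431.7 -347.2  151.5   14.     3.2]
turn [-0.   -0.01  0.01] shift [-0.0071 -0.0036 -0.003 ] clock 15.8 pos [ 0.4357 -0.3392  0.357 ] gap 0.999
```

```bash
python3 -m crank '{"moves":[[[0,0,0],[-0.0075,-0.004,0.03],0.5],[[0,0,0],[0,0,0.04],0.5],[[0,0,0],[0,0,0.04],0.5],[[0,0,0],[0,0,0.03],0.5],[[0,0,0],[0,0,0.015],0.5],[[0,0,0],[0,0,0.01],0.5],[[0,0,0],[0,0,0.007],0.5],[[0,0,0],[0,0,0],0.5]]}'
python3 - <<'E'
from h import *
to(.432,-.347,.175,93.2)
E
```

```text
clock: 16.6
eef_pos: [0.4322, -0.3474, 0.1854]
eef_rot: [0.687, 0.727, 0.0, -0.0]
force: [0.2, -0.2, 0.1]
finger_gap: 0.502
grasp_force: 0.0
turn [-0.   -0.    0.01] shift [ 0.0004 -0.0002  0.0104] clock 16.6 pos [ 0.4322 -0.3474  0.1854] gap 0.502
```

```bash
python3 -m crank '{"moves":[[[0,0,0],[0,0,0.007],0.4],[[0,0,0],[0,0,0.003],0.4],[[0,0,0],[0,0,0],0.3],[[0,0,0],[0,0,0],0.2],[[0,0,0],[0,0,0],0.1],[[0,0,0],[0,0,0],0],[[0,0,0],[0,0,0],0],[[0,0,0],[0,0,0],0]]}'
python3 - <<'E'
from h import *
to(.432,-.347,.175,93.2)
E
```

```text
clock: 17.4
eef_pos: [0.432, -0.3481, 0.1762]
eef_rot: [0.687, 0.727, -0.0, 0.0]
force: [-2.2, -0.4, 5.7]
finger_gap: 0.142
grasp_force: 58.8
turn [0. 0. 0.] shift [0.0011 0.0001 0.0012] clock 17.4 pos [ 0.432  -0.3481  0.1762] gap 0.142
```

```bash
python3 -m crank '{"moves":[[[0,0,0],[0,0,-0.01],0],[[0,0,0],[0,0,-0.02],0],[[0,0,0],[0,0,-0.03],0],[[0,0,0],[0,0,-0.03],0],[[0,0,0],[0,0,-0.02],0],[[0,0,0],[0,0,0],0]]}'
python3 - <<'E'
from h import *
to(.6105,.1172,.286,76.7); c=r.capture("wrist"); cv2.imwrite("pics/w7.png",c["img"])
E
```

```text
clock: 18.0
eef_pos: [0.4328, -0.3485, 0.289]
eef_rot: [0.687, 0.727, 0.0, 0.003]
force: [0.6, -1.0, -1.2]
finger_gap: 0.142
grasp_force: 58.7
turn [0.03 0.02 2.07] shift [0.4941 0.0658 0.003 ] clock 18.0 pos [ 0.4328 -0.3485  0.289 ] gap 0.142
```

View pics/w7.png

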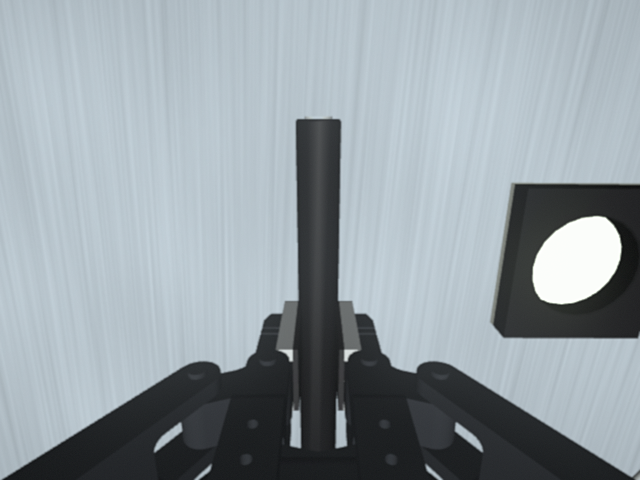

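The rod is gripped square between the fingers, with its far end at (318,120). Carry it to its insert.

```bash
python3 -m crank '{"moves":[[[0,0,0.6],[0,0,0],0],[[0,0,0.8],[0,0,0],0],[[0,0,0.67],[0,0,0],0],[[0,0,0],[0.02,0.002,0],0],[[0,0,0],[0.03,0.004,0],0],[[0,0,0],[0.03,0.004,0],0],[[0,0,0],[0.03,0.004,0],0],[[0,0,0],[0.03,0.004,0],0],[[0,0,0],[0.03,0.004,0],0],[[0,0,0],[0.03,0.004,0],0]]}'|head -2
python3 -m crank '{"moves":[[[0,0,0],[0.03,0.004,0],0],[[0,0,0],[0.03,0.004,0],0],[[0,0,0],[0.03,0.004,0],0],[[0,0,0],[0.03,0.004,0],0],[[0,0,0],[0.03,0.004,0],0],[[0,0,0],[0.03,0.004,0],0],[[0,0,0],[0.03,0.004,0],0],[[0,0,0],[0.03,0.004,0],0],[[0,0,0],[0.03,0.004,0],0],[[0,0,0],[0.02,0.003,0],0]]}'|head -2
python3 -m crank '{"moves":[[[0,0,0],[0,0,0],0],[[0,0,0],[0,0,0],0]]}'|head -2
python3 - <<'E'
from h import *
to(.6105,.1172,.286,76.7); s=r.sense(); c=r.capture("wrist"); cv2.imwrite("pics/w8.png",c["img"]); np.save("w8.npy",c,allow_pickle=True)
for dz in(-.01,0,.01):
    print(proj(c,s["eef_pos"]+Ro.from_quat(s["eef_rot"]).apply([.075,0,.1675+dz])).round(1))
E
```

```text
clock: 19.05
eef_pos: [0.5031, -0.1581, 0.2843]
clock: 20.05
eef_pos: [0.6079, 0.1163, 0.2841]
clock: 20.25
eef_pos: [0.6078, 0.1136, 0.2845]
turn [-0.01  0.01  0.  ] shift [ 0.0042  0.0018 -0.0015] clock 20.25 pos [0.6078 0.1136 0.2845] gap 0.143
[[315.7 127.5]]
[[315.9 126.7]]
[[316. 126.]]
```

View pics/w8.png

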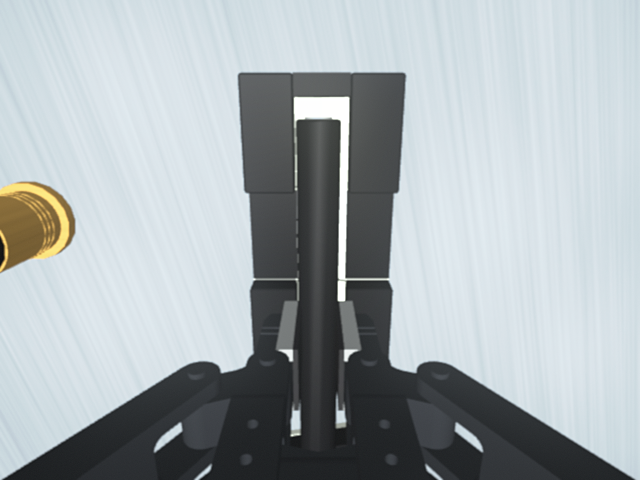

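The rod is over the long-rod insert. The insert's far edge is at row 73 (columns 239–405), the slot spans columns 294–350, and the rod's centre is at column 318.

Run:
```python
from h import *
c=np.load("w8.npy",allow_pickle=True).item()
p=np.radians(-13.3); y=np.array([-np.sin(p),np.cos(p)])
e=ray(c,[[322,73.5],[322,97]],.022); C=(e[0]-.095*y+e[1]-.083*y)/2; print(e[0]-.095*y,e[1]-.083*y)
f=ray(c,[[239,75],[405,75]],.022); d=f[0]-f[1]; print(np.linalg.norm(d),np.degrees(np.arctan2(d[0],-d[1])) , np.degrees(np.arctan2(d[1],d[0])))
to(*C,.182,76.7)
```

```text
[0.61105485 0.117542  ] [0.61115089 0.11776005]
0.08848803490967949 -103.27024240723095 166.7297575927691
turn [-0.01  0.01 -0.01] shift [0.0056 0.0021 0.1028] clock 20.3 pos [0.6078 0.1127 0.2848] gap 0.143
```

```bash
python3 -m crank '{"moves":[[[0,0,0],[0.004,0.002,0.02],0],[[0,0,0],[0,0,0.03],0],[[0,0,0],[0,0,0.02],0],[[0,0,0],[0,0,0.01],0],[[0,0,0],[0,0,0.006],0],[[0,0,0],[0,0,0.004],0],[[0,0,0],[0,0,0.003],0],[[0,0,0],[0,0,0],0],[[0,0,0],[0,0,0],0]]}'
python3 - <<'E'
from h import *
to(.6111,.1177,.182,76.7); print(r.sense()["force"])
E
```

```text
clock: 21.2
eef_pos: [0.6112, 0.1173, 0.1933]
eef_rot: [0.784, 0.62, 0.0, 0.0]
force: [0.5, 0.3, -1.3]
finger_gap: 0.147
grasp_force: 58.7
turn [ 0.01 -0.   -0.  ] shift [ 0.0003 -0.0002  0.0113] clock 21.2 pos [0.6112 0.1173 0.1933] gap 0.147
[ 0.45250664  0.33415669 -1.28079682]
```

```bash
python3 -m crank '{"moves":[[[0,0,0],[0,0,0.004],0],[[0,0,0],[0,0,0.003],0],[[0,0,0],[0,0,0.002],0],[[0,0,0],[0,0,0],0]]}'|sed -n '2p;4p'
python3 -m crank '{"moves":[[[0,0,0],[0,0,0.001],0],[[0,0,0],[0,0,0],0]]}'|sed -n '2p;4p'
python3 -m crank '{"moves":[[[0,0,0],[0,0,0.001],0],[[0,0,0],[0,0,0],0]]}'|sed -n '2p;4p'
python3 -m crank '{"moves":[[[0,0,0],[0,0,0.0005],0],[[0,0,0],[0,0,0],0]]}'|sed -n '2p;4p'
```

```text
eef_pos: [0.6108, 0.1173, 0.1832]
force: [-0.4, 0.1, -0.8]
eef_pos: [0.6109, 0.1173, 0.1826]
force: [-0.4, -0.7, -1.7]
eef_pos: [0.6111, 0.1173, 0.1821]
force: [-0.8, -1.1, 1.3]
eef_pos: [0.6111, 0.1173, 0.182]
force: [-2.4, -0.7, 5.7]
```

```bash
python3 -m crank '{"moves":[[[0,0,0],[0,0,0],0.2],[[0,0,0],[0,0,0],0.3],[[0,0,0],[0,0,0],0.4],[[0,0,0],[0,0,0],0.4],[[0,0,0],[0,0,-0.01],0.4],[[0,0,0],[0,0,-0.03],0.4],[[0,0,0],[0,0,-0.04],0.6],[[0,0,0],[0,0,-0.05],1],[[0,0,0],[0,0,-0.05],1],[[0,0,0],[0,0,0],1]]}'
python3 - <<'E'
from h import *
c=r.capture("wrist"); im=c["img"].astype(int); cv2.imwrite("pics/w9.png",c["img"]); print(im[150:330:30,318])
to(.4256,.3407,.36,65.5)
E
```

```text
clock: 23.2
eef_pos: [0.6126, 0.118, 0.3699]
eef_rot: [0.784, 0.62, 0.006, 0.003]
force: [0.9, 0.2, -0.6]
finger_gap: 1.0
grasp_force: 0.0
[[ 82  88  84]
 [106 112 107]
 [112 114 109]
 [110 113 108]
 [103 111 105]
 [222 234 228]]
turn [ 0.05 -0.03  1.4 ] shift [ 0.1257 -0.262   0.0063] clock 23.25 pos [0.6118 0.1177 0.3663] gap 1.0
```

View pics/w9.png

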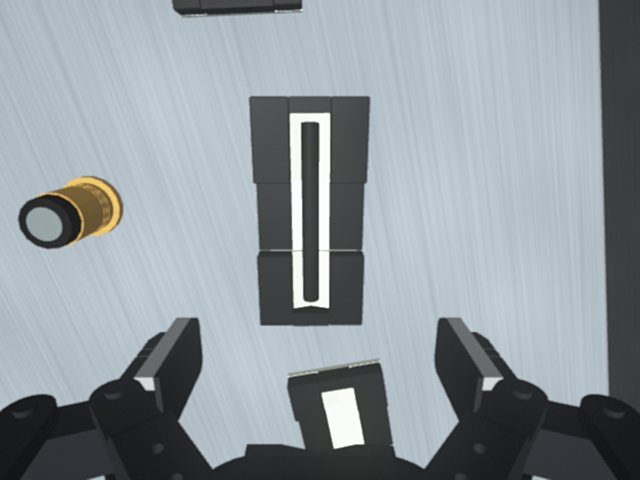

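The long rod lies centred in its slot, from (311,122) to (311,300). Next is the short rod.

```bash
python3 -m crank '{"moves":[[[0,0,0.7],[0,0,0],1],[[0,0,0.7],[0,0,0],1],[[0,0,0],[0.01,-0.022,0],1],[[0,0,0],[0.0145,-0.03,0],1],[[0,0,0],[0.0145,-0.03,0],1],[[0,0,0],[0.0145,-0.03,0],1],[[0,0,0],[0.0145,-0.03,0],1],[[0,0,0],[0.0145,-0.03,0],1],[[0,0,0],[0.0145,-0.03,0],1],[[0,0,0],[0.0145,-0.03,0],1]]}'|head -2
python3 -m crank '{"moves":[[[0,0,0],[0.014,-0.03,0],1],[[0,0,0],[0,0,0],1],[[0,0,0],[0,0,0],1]]}'|head -3
python3 - <<'E'
from h import *
c=r.capture("wrist"); im=c["img"].astype(int); m=im.max(2)<90; m[330:]=0
for q in cs(m,300): print(q.mean(0).round(),rect(ray(c,q,.0075)))
to(.4256,.3407,.175,65.5)
E
```

```text
clock: 24.25
eef_pos: [0.4449, 0.3157, 0.3605]
clock: 24.55
eef_pos: [0.424, 0.3405, 0.3606]
eef_rot: [0.841, 0.542, -0.001, 0.0]
[604. 295.] [617.2 174.7  80.4  76.1 -14.4]
[316. 212.] [422.8 340.7 101.9  13.7 -24.8]
[537. 113.] [621.5 339.5 154.8 113.5 -10.8]
turn [ 0.    0.01 -0.  ] shift [0.0012 0.0003 0.1856] clock 24.6 pos [0.4248 0.3397 0.3606] gap 1.0
```

```bash
python3 -m crank '{"moves":[[[0,0,0.03],[0,-0.002,0.03],0.5],[[0,0,0],[0,0,0.04],0.5],[[0,0,0],[0,0,0.04],0.5],[[0,0,0],[0,0,0.03],0.5],[[0,0,0],[0,0,0.015],0.5],[[0,0,0],[0,0,0.01],0.5],[[0,0,0],[0,0,0.007],0.5],[[0,0,0],[0,0,0],0.5],[[0,0,0],[0,0,0],0.5]]}'|head -4
python3 - <<'E'
from h import *
to(.423,.3407,.175,65.3)
E
```

```text
clock: 25.5
eef_pos: [0.4233, 0.3411, 0.1898]
eef_rot: [0.842, 0.539, 0.001, 0.0]
force: [0.2, -0.4, 0.2]
turn [ 0.   -0.01 -0.01] shift [-0.0004 -0.0001  0.0148] clock 25.5 pos [0.4233 0.3411 0.1898] gap 0.497
```

```bash
python3 -m crank '{"moves":[[[0,0,0],[0,0,0.007],0.4],[[0,0,0],[0,0,0.005],0.4],[[0,0,0],[0,0,0.002],0.4],[[0,0,0],[0,0,0],0.3],[[0,0,0],[0,0,0],0.2],[[0,0,0],[0,0,0],0.1],[[0,0,0],[0,0,0],0],[[0,0,0],[0,0,0],0],[[0,0,0],[0,0,0],0]]}'
python3 -m crank '{"moves":[[[0,0,0],[0,0,-0.01],0],[[0,0,0],[0,0,-0.02],0],[[0,0,0],[0,0,-0.03],0],[[0,0,0],[0,0,-0.03],0],[[0,0,0],[0,0,-0.03],0],[[0,0,0],[0,0,0],0]]}'
python3 - <<'E'
from h import *
to(.593,-.101,.295,87.1)
E
```

```text
clock: 26.4
eef_pos: [0.4229, 0.3411, 0.1754]
eef_rot: [0.842, 0.539, 0.0, 0.0]
force: [-1.2, -0.5, 5.3]
finger_gap: 0.145
grasp_force: 58.7
clock: 27.0
eef_pos: [0.4237, 0.342, 0.2996]
eef_rot: [0.842, 0.539, 0.004, -0.0]
force: [0.7, -0.1, -1.4]
finger_gap: 0.147
grasp_force: 58.6
turn [ 0.03 -0.04 -2.73] shift [-0.4339  0.1915  0.0046] clock 27.0 pos [0.4237 0.342  0.2996] gap 0.147
```

```bash
python3 -m crank '{"moves":[[[0,0,-0.6],[0,0,0],0],[[0,0,-0.8],[0,0,0],0],[[0,0,-0.8],[0,0,0],0],[[0,0,-0.53],[0,0,0],0],[[0,0,0],[-0.02,0.009,0],0],[[0,0,0],[-0.03,0.013,0],0],[[0,0,0],[-0.03,0.013,0],0],[[0,0,0],[-0.03,0.013,0],0],[[0,0,0],[-0.03,0.013,0],0],[[0,0,0],[-0.03,0.013,0],0]]}'|head -2
python3 -m crank '{"moves":[[[0,0,0],[-0.03,0.013,0],0],[[0,0,0],[-0.03,0.013,0],0],[[0,0,0],[-0.03,0.013,0],0],[[0,0,0],[-0.03,0.013,0],0],[[0,0,0],[-0.03,0.013,0],0],[[0,0,0],[-0.03,0.013,0],0],[[0,0,0],[-0.03,0.013,0],0],[[0,0,0],[-0.03,0.013,0],0],[[0,0,0],[-0.024,0.013,0],0],[[0,0,0],[0,0,0],0]]}'|head -2
python3 -m crank '{"moves":[[[0,0,0],[0,0,0],0],[[0,0,0],[0,0,0],0]]}'|head -2
python3 - <<'E'
from h import *
to(.593,-.101,.295,87.1); c=r.capture("wrist"); cv2.imwrite("pics/w10.png",c["img"]); np.save("w10.npy",c,allow_pickle=True)
E
```

```text
clock: 28.0
eef_pos: [0.4881, 0.166, 0.2948]
clock: 29.0
eef_pos: [0.5919, -0.1069, 0.2944]
clock: 29.2
eef_pos: [0.5911, -0.101, 0.2948]
turn [-0.01 -0.01  0.01] shift [ 0.      0.0019 -0.0002] clock 29.2 pos [ 0.5911 -0.101   0.2948] gap 0.144
```

View pics/w10.png

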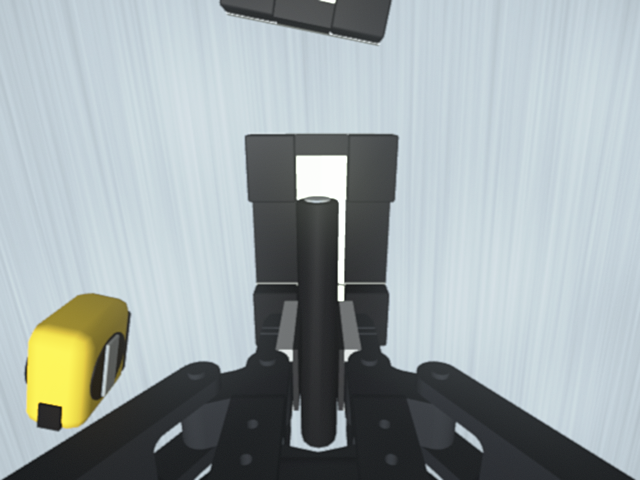

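The short rod is over its slot. The insert's far edge is at row 134 (columns 246–398), the slot's far edge at row 155, and the slot spans columns 296–348.

Run:
```python
from h import *
c=np.load("w10.npy",allow_pickle=True).item()
p=np.radians(-2.9); y=np.array([-np.sin(p),np.cos(p)])
e=ray(c,[[322,134.5],[322,155.5]],.022); A,B=e[0]-.070*y,e[1]-.058*y; print(A,B)
to(*((A+B)/2),.1815,87.1)
```

```text
[ 0.59374748 -0.10282117] [ 0.59380218 -0.10278651]
turn [-0.01 -0.    0.01] shift [-0.0019  0.0027  0.1135] clock 29.25 pos [ 0.5912 -0.1008  0.295 ] gap 0.148
```

```bash
python3 -m crank '{"moves":[[[0,0,0],[-0.0015,0.0025,0.02],0],[[0,0,0],[0,0,0.03],0],[[0,0,0],[0,0,0.03],0],[[0,0,0],[0,0,0.013],0],[[0,0,0],[0,0,0.006],0],[[0,0,0],[0,0,0.004],0],[[0,0,0],[0,0,0.003],0],[[0,0,0],[0,0,0],0],[[0,0,0],[0,0,0],0]]}'|head -4
python3 -m crank '{"moves":[[[0,0,0],[0,0,0.001],0],[[0,0,0],[0,0,0],0]]}'|sed -n '2p;4p'
```

```text
clock: 30.15
eef_pos: [0.5942, -0.1038, 0.19]
eef_rot: [0.725, 0.689, 0.0, 0.001]
force: [0.2, -0.3, -0.6]
eef_pos: [0.594, -0.1038, 0.1885]
force: [-0.8, -0.2, -0.7]
```

```bash
python3 -m crank '{"moves":[[[0,0,0],[0,0,0.003],0],[[0,0,0],[0,0,0.002],0],[[0,0,0],[0,0,0],0]]}'|sed -n '2p;4p'
python3 -m crank '{"moves":[[[0,0,0],[0,0,0.001],0],[[0,0,0],[0,0,0],0]]}'|sed -n '2p;4p'
python3 -m crank '{"moves":[[[0,0,0],[0,0,0.001],0],[[0,0,0],[0,0,0],0]]}'|sed -n '2p;4p'
```

```text
eef_pos: [0.5937, -0.1038, 0.1827]
force: [0.2, 0.6, -0.3]
eef_pos: [0.5939, -0.1038, 0.182]
force: [-0.9, -0.0, -0.8]
eef_pos: [0.594, -0.1038, 0.1815]
force: [-1.0, 0.2, 1.2]
```

```bash
python3 -m crank '{"moves":[[[0,0,0],[0,0,0.0005],0],[[0,0,0],[0,0,0],0]]}'|sed -n '2p;4p'
python3 -m crank '{"moves":[[[0,0,0],[0,0,0],0.2],[[0,0,0],[0,0,0],0.3],[[0,0,0],[0,0,0],0.4],[[0,0,0],[0,0,0],0.4],[[0,0,0],[0,0,-0.01],0.4],[[0,0,0],[0,0,-0.03],0.4],[[0,0,0],[0,0,-0.04],0.6],[[0,0,0],[0,0,-0.05],1],[[0,0,0],[0,0,-0.05],1],[[0,0,0],[0,0,0],1]]}' | head -2
python3 - <<'E'
from h import *
c=r.capture("wrist"); cv2.imwrite("pics/w11.png",c["img"])
to(.434,.167,.36,80)
E
```

```text
eef_pos: [0.594, -0.1037, 0.1814]
force: [-3.2, 0.1, 6.6]
clock: 32.25
eef_pos: [0.5958, -0.1036, 0.3692]
turn [0.06 0.   0.88] shift [ 0.2386 -0.2054  0.0056] clock 32.3 pos [ 0.5949 -0.1037  0.3656] gap 1.002
```

View pics/w11.png

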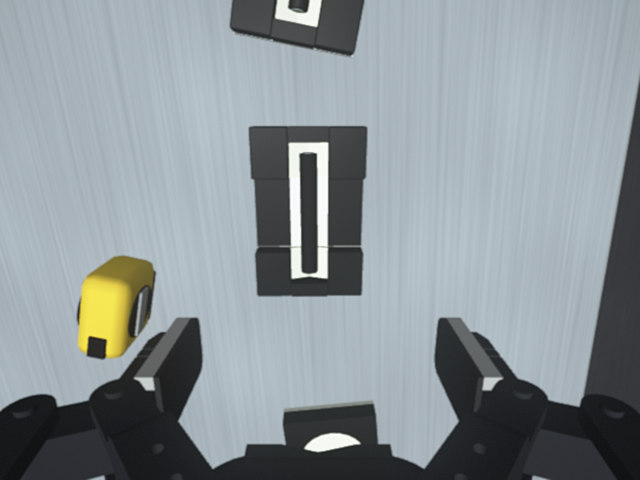

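The short rod lies centred in its slot, from (309,153) to (309,272). The eyepiece is last.

```bash
python3 -m crank '{"moves":[[[0,0,0],[0.02,-0.013,0],1],[[0,0,0],[0.028,-0.019,0],1],[[0,0,0],[0.028,-0.019,0],1],[[0,0,0],[0.028,-0.019,0],1],[[0,0,0],[0.028,-0.019,0],1],[[0,0,0],[0.028,-0.019,0],1],[[0,0,0],[0.028,-0.019,0],1],[[0,0,0],[0.028,-0.019,0],1],[[0,0,0],[0.028,-0.019,0],1],[[0,0,0],[0.018,-0.01,0],1]]}'|head -2
python3 -m crank '{"moves":[[[0,0,0],[0,0,0],1],[[0,0,0],[0,0,0],1]]}'|head -2
python3 - <<'E'
from h import *
c=r.capture("wrist"); im=c["img"].astype(int); hs=cv2.cvtColor(c["img"],cv2.COLOR_BGR2HSV)
m=(im.max(2)<100); m[330:]=0
for q in cs(m,300): print("dark",q.mean(0).round(),q.min(0),q.max(0),rect(ray(c,q,.066)))
m=(hs[...,1]>110)&(im.max(2)>90); m[330:]=0
for q in cs(m,200): print("brass",q.mean(0).round(),q.min(0),q.max(0),[rect(ray(c,q,z)).tolist() for z in(.0,.008)])
cv2.imwrite("pics/w12.png",c["img"]); np.save("w12.npy",c,allow_pickle=True)
to(.434,.167,.36,87.1)
E
```

```text
clock: 33.3
eef_pos: [0.4305, 0.1686, 0.3602]
clock: 33.5
eef_pos: [0.4323, 0.1666, 0.3603]
dark [319. 229.] [293 202] [345 256] [433.8 171.1  38.1  35.4  -1.7]
dark [538. 251.] [501 172] [576 329] [583.5 144.3 117.1  13.5 -13.3]
dark [537. 241.] [437 139] [637 329] [578.9 149.1 141.3  95.9 -13.3]
dark [553.  25.] [477   0] [639  63] [578.6 284.6  91.   33.3  87.2]
brass [319. 202.] [290 182] [349 224] [[434.0, 176.1, 49.6, 34.2, -89.5], [434.1, 177.8, 48.4, 33.4, -89.5]]
turn [-0.    0.01 -0.01] shift [0.001  0.0013 0.0003] clock 33.55 pos [0.4327 0.166  0.3603] gap 0.999
```

View pics/w12.png

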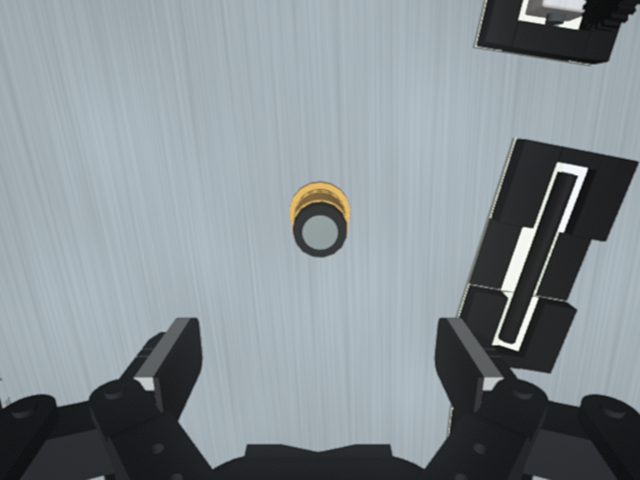

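The eyepiece stands at: glass centre (320,232), eyecup bottom edge at row 256, flange far edge at row 182.

Run:
```python
from h import *
c=np.load("w12.npy",allow_pickle=True).item()
print(ray(c,[[320,232]],.066),ray(c,[[319,256.5]],.066)+[.001,.019],ray(c,[[319.5,181.5]],.008)-[.001,.025])
to(.434,.167,.199,87.1)
```

```text
[[0.43441213 0.16943262]] [[0.4338725  0.17083226]] [[0.4344349 0.1698085]]
turn [-0.    0.01 -0.01] shift [0.001  0.0013 0.1613] clock 33.55 pos [0.4327 0.166  0.3603] gap 0.999
```

```bash
python3 -m crank '{"moves":[[[0,0,0],[0.0038,0.0016,0.03],1],[[0,0,0],[0,0,0.04],1],[[0,0,0],[0,0,0.04],1],[[0,0,0],[0,0,0.03],1],[[0,0,0],[0,0,0.017],1],[[0,0,0],[0,0,0.006],1],[[0,0,0],[0,0,0],1],[[0,0,0],[0,0,0],1]]}'|head -2
python3 -m crank '{"moves":[[[0,0,0],[0,0,0],0.7],[[0,0,0],[0,0,0],0.55],[[0,0,0],[0,0,0],0.4],[[0,0,0],[0,0,0],0.2],[[0,0,0],[0,0,0],0.2],[[0,0,0],[0,0,0],0.2],[[0,0,0],[0,0,0],0.2],[[0,0,0],[0,0,0],0.2]]}'
python3 - <<'E'
from h import *
to(.6035,-.3525,.30,87.1)
E
```

```text
clock: 34.35
eef_pos: [0.4349, 0.1703, 0.1984]
clock: 35.15
eef_pos: [0.4344, 0.1706, 0.1985]
eef_rot: [0.725, 0.689, 0.0, 0.0]
force: [-3.3, -0.6, 9.1]
finger_gap: 0.452
grasp_force: 59.3
turn [ 0.01  0.   -0.  ] shift [-0.5138  0.1954 -0.1015] clock 35.15 pos [0.4344 0.1706 0.1985] gap 0.452
```

```bash
python3 -m crank '{"moves":[[[0,0,0],[0,0,-0.01],0.2],[[0,0,0],[0,0,-0.02],0.2],[[0,0,0],[0,0,-0.03],0.2],[[0,0,0],[0,0,-0.03],0.2],[[0,0,0],[0,0,-0.01],0.2],[[0,0,0],[-0.02,0.008,0],0.2],[[0,0,0],[-0.03,0.011,0],0.2],[[0,0,0],[-0.03,0.011,0],0.2],[[0,0,0],[-0.03,0.011,0],0.2],[[0,0,0],[-0.03,0.011,0],0.2]]}'
python3 -m crank '{"moves":[[[0,0,0],[-0.03,0.012,0],0.2],[[0,0,0],[-0.03,0.012,0],0.2],[[0,0,0],[-0.03,0.012,0],0.2],[[0,0,0],[-0.03,0.012,0],0.2],[[0,0,0],[-0.03,0.012,0],0.2],[[0,0,0],[-0.03,0.012,0],0.2],[[0,0,0],[-0.03,0.012,0],0.2],[[0,0,0],[-0.03,0.012,0],0.2],[[0,0,0],[-0.03,0.012,0],0.2],[[0,0,0],[-0.03,0.012,0],0.2]]}' | head -2
python3 -m crank '{"moves":[[[0,0,0],[-0.03,0.01,0],0.2],[[0,0,0],[-0.02,0.007,0],0.2],[[0,0,0],[0,0,0],0.2],[[0,0,0],[0,0,0],0.2]]}' | head -2
python3 - <<'E'
from h import *
to(.6035,-.3525,.30,87.1)
c=r.capture("wrist"); cv2.imwrite("pics/w13.png",c["img"]); np.save("w13.npy",c,allow_pickle=True)
im=c["img"].astype(int)
for q in cs(im.min(2)>225,300): print("white",q.min(0),q.max(0))
E
```

```text
clock: 36.15
eef_pos: [0.479, 0.0267, 0.2972]
eef_rot: [0.725, 0.689, -0.0, -0.0]
force: [0.8, 0.1, -1.9]
finger_gap: 0.447
grasp_force: 60.6
clock: 37.15
eef_pos: [0.5836, -0.2789, 0.2967]
clock: 37.55
eef_pos: [0.5976, -0.3284, 0.2965]
turn [-0.01 -0.01 -0.01] shift [-0.0238  0.0071 -0.0035] clock 37.55 pos [ 0.5976 -0.3284  0.2965] gap 0.45
white [286 232] [375 285]
```

View pics/w13.png

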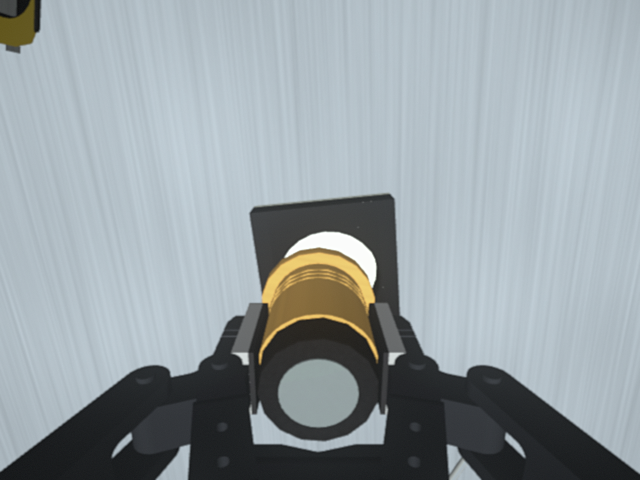

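The eyepiece is held upright above its insert. The rim's far corners are at about (251,213) and (394,199), and the pocket's far edge is at (331,232).

Run:
```python
from h import *
c=np.load("w13.npy",allow_pickle=True).item()
p=np.radians(2.8); y=np.array([-np.sin(p),np.cos(p)])
e=ray(c,[[251,213],[394,199]],.022); print(e,np.linalg.norm(e[0]-e[1]),e.mean(0)-.05*y, ray(c,[[331,232]],.022)-.033*y)
to(.6035,-.3525,.204,87.1)
```

```text
[[ 0.55753687 -0.30503746]
 [ 0.64603752 -0.3007266 ]] 0.08860557765163507 [ 0.60422968 -0.35282234] [[ 0.6081957  -0.35273551]]
turn [-0.01 -0.01  0.  ] shift [-0.0247  0.0069  0.0928] clock 37.6 pos [ 0.5979 -0.3274  0.2968] gap 0.451
```

```bash
python3 -m crank '{"moves":[[[0,0,0],[-0.012,0.0035,0],0.2],[[0,0,0],[-0.0125,0.004,0],0.2],[[0,0,0],[0,0,0.02],0.2],[[0,0,0],[0,0,0.03],0.2],[[0,0,0],[0,0,0.02],0.2],[[0,0,0],[0,0,0.01],0.2],[[0,0,0],[0,0,0.004],0.2],[[0,0,0],[0,0,0],0.2],[[0,0,0],[0,0,0],0.2]]}'|head -4
python3 - <<'E'
from h import *
to(.604,-.3527,.2035,87.1)
E
```

```text
clock: 38.5
eef_pos: [0.6048, -0.3537, 0.215]
eef_rot: [0.725, 0.689, 0.0, 0.001]
force: [-0.4, 1.2, -1.2]
turn [ 0.01  0.01 -0.  ] shift [ 0.0009 -0.0009  0.0115] clock 38.5 pos [ 0.6048 -0.3537  0.215 ] gap 0.448
```

```bash
python3 -m crank '{"moves":[[[0,0,0],[0.001,-0.001,0.003],0.2],[[0,0,0],[0,0,0.003],0.2],[[0,0,0],[0,0,0.002],0.2],[[0,0,0],[0,0,0],0.2]]}'|sed -n '2p;4p'
python3 -m crank '{"moves":[[[0,0,0],[0,0,0.001],0.2],[[0,0,0],[0,0,0],0.2]]}'|sed -n '2p;4p'
python3 -m crank '{"moves":[[[0,0,0],[0,0,0.001],0.2],[[0,0,0],[0,0,0],0.2]]}'|sed -n '2p;4p'
```

```text
eef_pos: [0.6032, -0.3522, 0.2054]
force: [0.2, 0.1, -1.6]
eef_pos: [0.6034, -0.3523, 0.2046]
force: [0.4, 0.1, -1.7]
eef_pos: [0.6034, -0.3523, 0.2037]
force: [-0.5, -0.7, -1.3]
```

```bash
python3 -m crank '{"moves":[[[0,0,0],[0,0,0.0007],0.2],[[0,0,0],[0,0,0],0.2]]}'|sed -n '2p;4p'
python3 -m crank '{"moves":[[[0,0,0],[0,0,0.0005],0.2],[[0,0,0],[0,0,0],0.2]]}'|sed -n '2p;4p'
```

```text
eef_pos: [0.6034, -0.3523, 0.2037]
force: [-3.1, 0.8, 3.1]
eef_pos: [0.6034, -0.3523, 0.2037]
force: [-3.7, 2.0, 8.4]
```

Contact. Release, rise and check.

```bash
python3 -m crank '{"moves":[[[0,0,0],[0,0,0],0.55],[[0,0,0],[0,0,0],0.75],[[0,0,0],[0,0,0],1],[[0,0,0],[0,0,0],1],[[0,0,0],[0,0,-0.01],1],[[0,0,0],[0,0,-0.03],1],[[0,0,0],[0,0,-0.04],1],[[0,0,0],[0,0,-0.04],1],[[0,0,0],[0,0,-0.04],1],[[0,0,0],[0,0,0],1]]}'
python3 - <<'E'
from h import *
c=r.capture("wrist"); s=r.capture("scene")
a=c["img"][100:400,150:500]; b=s["img"][120:480,150:480]
b=cv2.resize(b,None,fx=1.25,fy=1.25); a=cv2.copyMakeBorder(a,0,b.shape[0]-300,0,0,cv2.BORDER_CONSTANT)
cv2.imwrite("pics/fin.png",np.hstack([a,b]))
E
```

```text
clock: 40.7
eef_pos: [0.6048, -0.3527, 0.3706]
eef_rot: [0.725, 0.689, 0.002, 0.005]
force: [0.5, -0.2, 0.6]
finger_gap: 1.002
grasp_force: 0.0
```

View pics/fin.png

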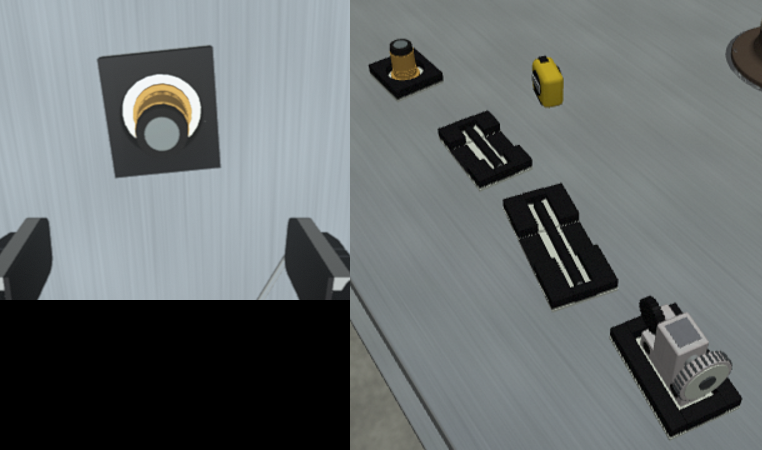

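The final pictures show the eyepiece upright in its round pocket at (160,110). Both rods are in their slots, the follow focus is in its pocket, and the tape is where it stood.

```bash
python3 -c "
from rig import r
print(r.hand_in())"
```

```text
the job is handed in; nothing more can be done
None
```

The job is handed in: the pictures show the follow focus, long rod, short rod and eyepiece each seated in their pockets, set down in that order, with the tape measure untouched, in about 41 s of the 96 s allowed.

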